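Fit the riffle box's receiver and hold its lid for filling

ROBOT

A 6-joint arm with a two-finger parallel gripper is mounted at the origin on the work surface. World frame = base frame: x ahead of the robot, y to its left, z up, the work surface at z = 0. Lengths are in m, angles in degrees, forces in N, time in s.
With the tool pointing down it reaches from about 0.275 to 0.775 m from the base axis. Payload 14.6 kg.
Tool frame: the origin (TCP) lies on the front face of the gripper's body, between the roots of the fingers; the fingertips stand 73 mm ahead of it and the grasp point (between the pads) lies 54 mm ahead of it (manip.tip_reach is the distance from the TCP to the fingertips, in m); y points along the fingers, x is the direction in which the jaws open and shut, and the axes are right-handed (so a half turn about y gives the same grasp; the last joint's range is limited). The gripper opens to 85 mm and grips with 20 to 120 N. Pads are 22 mm wide; open, the fingers measure 114 mm over their backs; the gripper's body (76 mm by 85 mm) begins 54 mm behind the grasp point. The pads swing forward as they close: fully open they stand 13 mm farther back than shut.
Start: joints at [-81.377, 15.075, -2.767, 72.158, 0, 81.102], TCP at [0.158, -0.501, 0.304] pointing down, gripper open.
Joint ranges: [-151.79, 151.79], [-50.71, 97.33], [-67.44, 78.34], [-121.81, 120.89], [-77.56, 73.72], [-180, 180]. Speed limits (degrees/s): [108.29, 108.29, 147.25, 159.86, 180, 180].

INTERFACE

Orientations are given as a 3x3 rotation matrix whose columns are the frame's x, y, z axes.
In Python, from plant import manip gives the robot as it stands.
- The arm moves only by the shell command python3 -m inch 'ROWS' [FORCE]. ROWS is JSON, a list that holds one entry, the list of rows, each a list of 5 numbers: the shift along the world's x, y, z in m, then the turn about the world's z in rad, then the opening, from 0 (shut) to 1 (fully open). In form: [[[dx, dy, dz, twist, grip], ...]]. A call has 1 to 10 rows; each row shifts and turns the commanded pose from where the row before left it; what a row does not reach is not made up. A row lasts 1/12 s, in which the tool goes at most 41.7 mm and 7.16 degrees, less where a joint would pass 70% of its speed; a pose out of reach is approached as far as the arm can. A call is refused whole if a number of a shift passes 0.0417 or a number of a turn 0.125, either way. A call with a gripper value outside its range is refused whole. The fingers move at their own pace and stop on an object; FORCE is the grip in N (left out, the last holds). Time passes only in rows, so rows that do not move let the fingers close. It gives the time, the measured TCP pose, the force and the opening at its end, in the units of the state.
- manip.get_state(): the state, without advancing time (a new reading comes with each control period).
- manip.grab_frame(name): name is "scene" or "top"; returns a dict with "img" (420x560x3 uint8, red, green, blue), "z_map" (420x560 float32, m along the optical axis (not along the pixel's ray), 0 where there is no reading), "camera_matrix" (3x3 intrinsics, pixels), "k1" (the pictures are not rectified: a ray, as slopes to the right and down, at radius r is drawn at 1 + k1 r^2 times it, then the intrinsics apply), "xyz" and "orientation" of the camera in the world. Camera axes: x right, y up, looking along -z (the intrinsics and any distortion apply to the point x, -y, -z); pixel columns grow to the right and rows downward; lengths in m; the calibration is good to about 2 mm. A picture is of the moment at which its call begins.
- manip.hand_in(): hands the job in, once; it reports no verdict.
The state is a dict: "t": time; "qpos": joint angles; "joint_velocities": joint speeds; "joint_efforts": joint torques, N m; "eef_pos": TCP position; "tcp_rot": TCP orientation; "force": force on the tool from outside, world axes, zero at the start; "moment": the same for the moment, N m; "grip_width": finger opening in m.
Only numpy, scipy, OpenCV 4.12 (cv2) and the standard library are available. Lean on these libraries where they do the work, as an engineer would, in place of code of your own. Each camera call takes 0.05 s, during which the arm holds its last target. There are 200 camera calls.

TASK

Get the riffle box ready for a colleague to tip dried soil into it: first slide the loose receiver pan fully home into the empty bay on the box's right-hand side (as seen from the robot) while the lid is still shut, then lift the hinged lid and hold it open at 50 degrees, where it screens the dust. The lid falls shut by itself, so finish while still holding it there with the fingers, steady, and leave everything else on the bench where it stands.

Things in the scene. Friction and masses are not known exactly. Their poses are not given: they have to be found in the camera images.
- riffle: Riffle box (sample divider) of plain sheet metal, fixed, 142 mm along its x, 230 along y, 203 tall. Origin: centre of its underside on the bench; x from its front (robot side) to its back, y to its left. Hinged lid on top of a 171 mm (y) hopper; two receiver bays below, open to left and right. The left bay already holds an identical pan, part of the box
- bay_mouth (a point): Centre of the mouth of the empty right-hand bay, at bench level, (0, -115, 0) mm in the box's frame, same axes. The pan goes in along +y. The bay is 134 mm wide (x), 64 high, its floor is the bare bench, no step. Flared lips reach 16 mm out from the mouth. Above it the casing is upright to 78 mm, then slopes in to the hopper wall 87 mm from the middle
- pan: The loose receiver pan: open aluminium pan 130 mm (its x) by 115 (y) by 60 tall, 3 mm walls, 0.4 kg, standing on the bench, slides easily. Origin: centre of its underside; D handle on its -y face. Fully home it lies parallel to the box's axes, centre at (0, -59.5, 0) mm in the box's frame, handle outside, handle face 2 mm outside the bay's mouth
- pan_handle (a point): Centre of the upright grip of the pan's D handle, at (0, -95.5, 31) mm in the pan's frame, same axes. The grip is a flat bar 10 mm thick along x, 14 along y, from 6 to 56 mm above the bench, with a 31 mm gap to the pan's face; pinch it across its 10 mm from above
- lid (a joint): Opening angle of the box's lid in rad: 0 shut (level), growing as it is lifted, end stop at 1.25; let go, it falls shut from every angle. 50 degrees is 0.873. The lid is an aluminium sheet 150 mm long (from the hinge) by 184 wide with 14 mm down-turned edges, about 0.5 kg, on a free hinge; 2 to 3 N up at its handle lift it
- lid_hinge (a point): Point on the lid's hinge axis, at the middle of the box's back top edge, (76, 0, 201.5) mm in the box's frame, same axes; the hinge axis runs along y
- lid_bar (a point): Middle of the lid's handle: round bar of 10 mm diameter, 90 long, along y, held by an arm at each end in the lid's plane, 193 mm from the hinge axis, 38 mm free between bar and lid edge. Moves and turns with the lid; shut, it is 201.5 mm above the bench and x points to the box's back. Pinch it across from above, or hook it; it can turn between the fingers
- tin0: Bystander: aluminium moisture tin, 56 mm diameter, 42 mm tall, open top, on the bench in front of the riffle box; origin centre of underside
- tin1: Bystander: another such moisture tin in front of the riffle box
- tin2: Bystander: another such moisture tin in front of the riffle box
- tray: Bystander: empty aluminium oven tray, 220 by 300 mm, 32 mm tall, to the left of the riffle box; origin centre of underside
- sieve: Bystander: steel test sieve, 150 mm diameter, 48 mm tall, on the bench in front on the left; origin centre of underside
- scoop: Bystander: hand scoop 210 mm long lying along its x in the oven tray, 28 mm tall
- brush: Bystander: wooden bench brush 260 mm long lying along its x, 39 mm tall, behind the riffle box
- pen: Bystander: marker pen, 125 mm long lying along its x, 12 mm thick, in front on the right
- bay_stop (a point): Centre of the end stop of the right-hand bay, at bench level, (0, -2, 0) mm in the box's frame, same axes: the face of the partition against which the pan's inner wall rests when it is fully home
There are look-alikes about, which are no part of the job. What is shaped like the pan but orange is not meant.

How it is judged:
By the outcome, as a careful person would: the job done as asked, in the order asked, and still so for the second after the job is handed in, while the arm keeps its last pose, push and grip.
It also fails if it takes over 69 s, if anything falls off the work surface, if the arm or the gripper's body presses on something with over 40 N, if the wrist force passes 120 N, or if a joint passes its speed limit or range.

## Working session

There is one attempt and no reset: what is moved stays moved. The work goes in short steps, Python scripts to look and compute and a shell command to move; the robot and the scene stay as the last step left them, time stands still between calls to the robot, and variables do not carry over. Pictures are saved under pics/ and viewed, about 8 in all and at most 12, crops included, and the job is handed in when it is done.

```bash
mkdir -p pics; ls
cat > h.py <<'E'
import numpy as np, cv2
from plant import manip
def grab(n):
    f=manip.grab_frame(n); np.savez('/tmp/%s.npz'%n,**f); return f
def load(n): return dict(np.load('/tmp/%s.npz'%n))
def cloud(f):
    K=np.array(f['camera_matrix'],float);k=float(f['k1']);z=f['z_map']
    h,w=z.shape;u,v=np.meshgrid(np.arange(w),np.arange(h))
    p=np.stack([u,v],-1).reshape(-1,1,2).astype(float)
    s=cv2.undistortPoints(p,K,np.array([k,0,0,0.])).reshape(h,w,2)
    c=np.stack([s[...,0]*z,-s[...,1]*z,-z],-1)
    P=c@np.array(f['orientation']).T+np.array(f['xyz']); P[z==0]=np.nan
    return P
E
python3 - <<'E'
from h import *
for n in('scene','top'):
    f=grab(n); cv2.imwrite('pics/%s0.png'%n,f['img'][...,::-1]); print(n,f['xyz'],f['k1'],np.round(f['orientation'],2).tolist())
s=manip.get_state();print(s['t'],s['eef_pos'],s['tcp_rot'],s['grip_width'],s['force'])
E
```

```text
pics
scene [1.28068899 0.22038732 0.9238653 ] -0.04296509758658277 [[-0.28, -0.69, 0.67], [0.96, -0.2, 0.19], [0.01, 0.7, 0.72]]
top [0.32210272 0.05136354 1.57995508] -0.039030685418200074 [[0.0, 0.99, -0.14], [-1.0, 0.01, 0.01], [0.01, 0.14, 0.99]]
0.1 [ 0.15801278 -0.50048481  0.30346985] [[ 3.01025394e-01 -1.20592051e-04  9.53616117e-01]
 [-9.53615681e-01  9.25725035e-04  3.01025373e-01]
 [-9.19087580e-04 -9.99999564e-01  1.63668272e-04]] 0.0856972625635942 [ 0.10500803 -0.64566381 -0.14903375]
```

View pics/scene0.png

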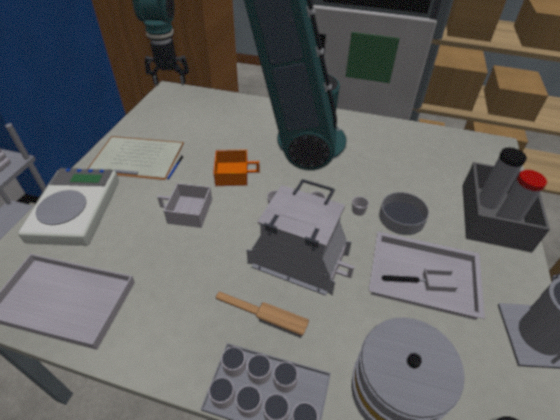

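View pics/top0.png

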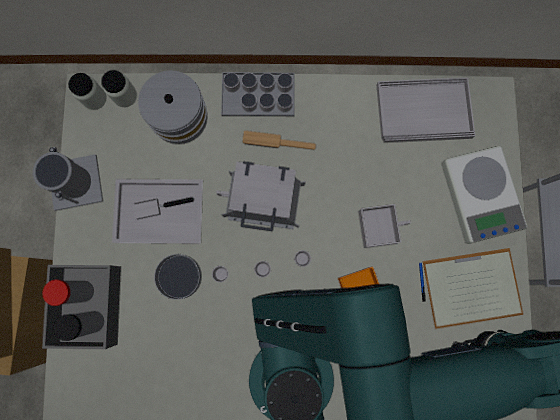

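The top view shows the riffle box at (262,195), with its lid bar at (256,229). The aluminium pan is at (379,226), with its handle to the right at (405,224), away from the box. The orange look-alike is at (358,278), partly under the arm; in the scene view it is at (232,167) and the grey pan at (188,205). The grey pan fits the description, so I'll measure it and confirm with a crop.

Run:
```python
from h import *
f=load('top');P=cloud(f)
def reg(c0,c1,r0,r1,zl,zh):
    m=np.zeros(P.shape[:2],bool);m[r0:r1,c0:c1]=1
    return m&(P[...,2]>zl)&(P[...,2]<zh)
print('bench z',np.nanmedian(P[255:262,300:340,2]))
def rect(m,name):
    q=P[m]; r=cv2.minAreaRect((q[:,:2]*1000).astype(np.float32)); print(name,len(q),'z',np.round(np.percentile(q[:,2],[5,50,95]),4),r)
rect(reg(350,398,195,255,.045,.075),'pan rim')
m=reg(396,420,210,238,.03,.075);rect(m,'handle');print(np.round(P[m],3).tolist()[:12])
rect(reg(205,315,150,222,.185,.212),'lid')
m=reg(215,310,217,236,.18,.215);rect(m,'bar')
v,u=np.nonzero(m);q=P[m]
print(np.c_[u,v,np.round(q*1000)].astype(int)[::6].tolist())
rect(reg(300,320,150,240,.05,.075),'right lips')
rect(reg(205,320,150,240,.05,.1),'casing')
g=load('scene');Q=cloud(g)
m=np.zeros(Q.shape[:2],bool);m[180:230,150:220]=1;m&=(Q[...,2]>.05)&(Q[...,2]<.07)
q=Q[m];print('scene pan',cv2.minAreaRect((q[:,:2]*1000).astype(np.float32)))
m=np.zeros(Q.shape[:2],bool);m[190:212,150:168]=1;m&=(Q[...,2]>.045)&(Q[...,2]<.07);print('scene handle',np.round(np.nanmean(Q[m],0),4),m.sum())
m=np.zeros(Q.shape[:2],bool);m[175:250,250:350]=1;m&=(Q[...,2]>.192)&(Q[...,2]<.212);q=Q[m];print('scene lid+bar',cv2.minAreaRect((q[:,:2]*1000).astype(np.float32)))
a=cv2.resize(f['img'][140:300,200:430],None,fx=3.4,fy=3.4,interpolation=cv2.INTER_CUBIC);cv2.imwrite('pics/c1.png',a[...,::-1])
```

```text
bench z 0.0016811196015757979
pan rim 225 z [0.0471 0.0599 0.0677] ((508.5280456542969, -294.1513977050781), (131.9296875, 116.211669921875), 7.332648754119873)
handle 102 z [0.0361 0.0552 0.065 ] ((502.5218200683594, -359.8843994140625), (55.501075744628906, 68.15929412841797), 68.61571502685547)
[[0.544, -0.346, 0.066], [0.541, -0.347, 0.064], [0.538, -0.348, 0.061], [0.535, -0.347, 0.062], [0.53, -0.345, 0.069], [0.529, -0.348, 0.058], [0.525, -0.347, 0.06], [0.524, -0.35, 0.064], [0.526, -0.382, 0.057], [0.526, -0.387, 0.052], [0.526, -0.39, 0.051], [0.526, -0.393, 0.053]]
lid 3010 z [0.1991 0.2043 0.2093] ((585.7040405273438, 96.340087890625), (184.56776428222656, 186.50424194335938), 82.07630157470703)
bar 168 z [0.2005 0.206  0.2114] ((493.57806396484375, 85.35002136230469), (40.897300720214844, 144.4618682861328), 0.6306513547897339)
[[243, 217, 512, 151, 210], [284, 217, 515, 28, 193], [242, 218, 509, 155, 204], [242, 219, 506, 154, 209], [241, 220, 504, 158, 202], [274, 220, 503, 58, 210], [273, 221, 501, 61, 205], [272, 222, 497, 64, 209], [271, 223, 494, 67, 208], [243, 2
[... 345 characters left out ...]
, 228, 479, 109, 206], [263, 228, 479, 91, 205], [269, 228, 479, 73, 211], [261, 229, 476, 97, 207], [268, 229, 476, 76, 206], [267, 230, 474, 79, 203]]
right lips 9 z [0.0564 0.063  0.071 ] ((653.2977294921875, -37.17402648925781), (4.505228042602539, 13.701961517333984), 10.125412940979004)
casing 419 z [0.0537 0.0808 0.0973] ((600.2227783203125, 110.07377624511719), (291.44903564453125, 150.28677368164062), 82.114501953125)
scene pan ((511.26715087890625, -316.7082824707031), (135.59164428710938, 160.66351318359375), 7.302505970001221)
scene handle [ 0.5403 -0.3636  0.0553] 76
scene lid+bar ((578.084716796875, 98.23859405517578), (185.3109893798828, 203.98049926757812), 82.10565948486328)
```

View pics/c1.png

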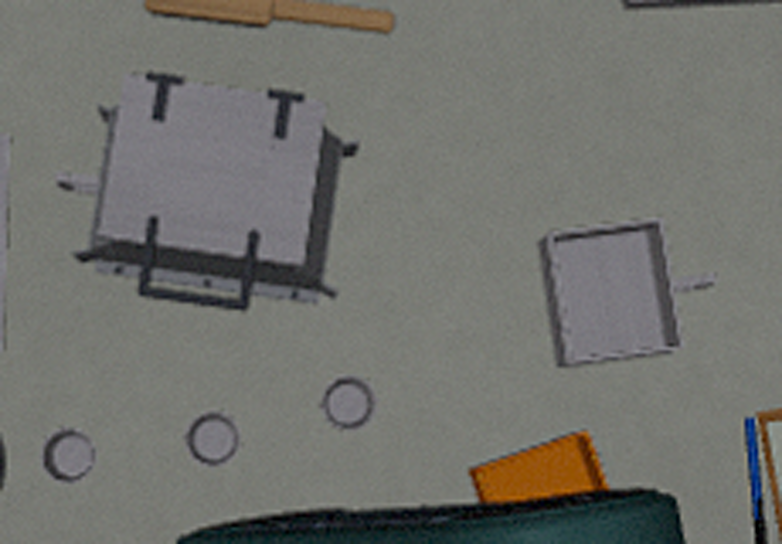

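The crop confirms it: the grey pan has its handle pointing right, away from the box, and the orange one is excluded. Measured poses:
- **Pan:** centre (0.5085, -0.294), yaw +7.3°, rim 132×116 mm at 60 mm height. The size matches.
- **Box:** centre about (0.598, 0.095), yaw -7.9°. The lid and bar span x_box from -122 to about 80, which agrees with the given geometry.

I'll move above the pan handle and turn the jaws along the pan's x.

```bash
python3 - <<'E'
from h import *
P=cloud(load('top'));q=P[205:245,390:420].reshape(-1,3);q=q[(q[:,2]>.035)&(q[:,1]<-.37)];print(len(q),np.round(np.nanmean(q,0),4),np.round(np.ptp(q,0),4))
P=cloud(load('scene'));q=P[185:215,150:180].reshape(-1,3);q=q[(q[:,2]>.03)&(q[:,1]<-.37)&(q[:,2]<.07)];print(len(q),np.round(np.nanmean(q,0),4),np.round(np.ptp(q,0),4))
E
python3 -m inch '[[[0.03,0.009,0,0.116,1],[0.03,0.009,0,0.116,1],[0.03,0.009,0,0.116,1],[0.03,0.009,0,0.116,1],[0.03,0.009,0,0.116,1],[0.03,0.009,0,0.116,1],[0.03,0.009,0,0.116,1],[0.03,0.009,0,0.116,1],[0.03,0.009,0,0.116,1],[0.03,0.009,0,0.116,1]]]' 60
```

```text
26 [ 0.5206 -0.384   0.0538] [0.0105 0.0243 0.0152]
49 [ 0.5223 -0.3858  0.0482] [0.0149 0.0245 0.028 ]
t: 0.93
eef_pos: [0.4594, -0.4098, 0.3036]
tcp_rot: [[0.995, -0.0, 0.099], [-0.099, 0.0, 0.995], [-0.0, -1.0, 0.0]]
force: [-0.3, -1.1, -0.5]
grip_width: 0.085
```

```bash
python3 -m inch '[[[0.031,0.0085,0,0.113,1],[0.031,0.0085,0,0.114,1],[0,0,-0.04,0,1],[0,0,-0.04,0,1],[0,0,-0.03,0,1],[0,0,0,0,1],[0,0,0,0,1]]]'
python3 - <<'E'
from h import *
f=grab('scene');a=cv2.resize(f['img'][60:240,110:350],None,fx=3.3,fy=3.3);cv2.imwrite('pics/c2.png',a[...,::-1])
E
```

```text
t: 1.52
eef_pos: [0.5196, -0.3932, 0.1933]
tcp_rot: [[0.993, -0.002, -0.122], [0.122, 0.002, 0.993], [-0.002, -1.0, 0.002]]
force: [-0.3, 0.2, 1.1]
grip_width: 0.0852
```

View pics/c2.png

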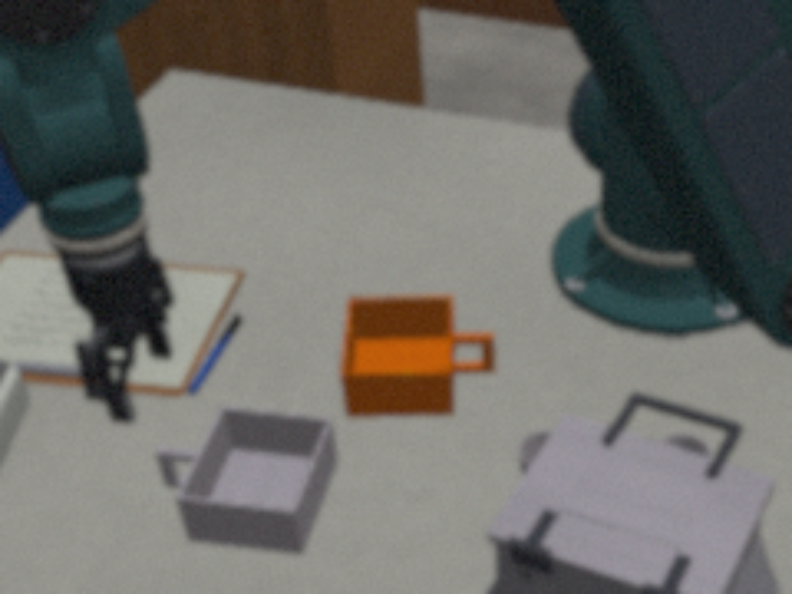

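The open fingers at (95–165, 330–410) are above the pan handle at (175,465) and look aligned with it. Descend and pinch.

```bash
python3 -m inch '[[[0.001,0,-0.034,0,1],[0,0,-0.034,0,1],[0,0,-0.032,0,1],[0,0,0,0,1]]]' 60;  python3 -m inch '[[[0,0,0,0,0],[0,0,0,0,0],[0,0,0,0,0],[0,0,0,0,0],[0,0,0,0,0],[0,0,0,0,0],[0,0,0,0,0],[0,0,0,0,0],[0,0,0,0,0],[0,0,0,0,0]]]'
```

```text
t: 1.9
eef_pos: [0.52, -0.393, 0.091]
tcp_rot: [[0.993, -0.003, -0.121], [0.121, 0.003, 0.993], [-0.003, -1.0, 0.003]]
force: [-1.0, 0.7, -1.5]
grip_width: 0.0852
t: 2.73
eef_pos: [0.5213, -0.3939, 0.0947]
tcp_rot: [[0.993, 0.001, -0.122], [0.122, -0.001, 0.993], [0.001, -1.0, -0.001]]
force: [-1.0, 0.3, 7.6]
grip_width: 0.0091
```

```bash
python3 -m inch '[[[0.0035,0.0186,0.002,-0.0265,0],[0.0035,0.0186,0,-0.0265,0],[0.0035,0.0186,0,-0.0265,0],[0.0035,0.0186,0,-0.0265,0],[0.0035,0.0186,0,-0.0265,0],[0.0035,0.0186,0,-0.0265,0],[0.0035,0.0186,0,-0.0265,0],[0.0035,0.0186,0,-0.0265,0],[0.0035,0.0186,0,-0.0265,0],[0.0035,0.0186,0,-0.0265,0]]]'; python3 -m inch '[[[0,0,0,0,0],[0,0,0,0,0]]]'
python3 - <<'E'
from h import *
for n in('top','scene'):
    f=grab(n);P=cloud(f);z=P[...,2]
    m=(z>.05)&(z<.07)&(P[...,1]<-.055)&(P[...,1]>-.185)&(P[...,0]>.45)&(P[...,0]<.68)
    q=P[m];print(n,len(q),cv2.minAreaRect((q[:,:2]*1000).astype(np.float32)))
    cv2.imwrite('pics/%s3.png'%n,cv2.resize(f['img'][120:280,200:440] if n=='top' else f['img'][100:300,130:380],None,fx=3,fy=3)[...,::-1])
E
```

```text
t: 3.57
eef_pos: [0.556, -0.2067, 0.0958]
tcp_rot: [[0.99, -0.001, 0.144], [-0.144, -0.0, 0.99], [-0.001, -1.0, -0.0]]
force: [0.4, -0.2, -4.6]
grip_width: 0.0093
t: 3.73
eef_pos: [0.556, -0.2069, 0.0958]
tcp_rot: [[0.99, -0.001, 0.141], [-0.141, -0.0, 0.99], [-0.001, -1.0, -0.0]]
force: [0.1, -1.1, -4.1]
grip_width: 0.0091
top 132 ((570.8877563476562, -109.75070190429688), (116.17050170898438, 131.89105224609375), 82.23452758789062)
scene 333 ((569.5537719726562, -117.9611587524414), (133.73458862304688, 134.09165954589844), 82.8396987915039)
```

View pics/scene3.png

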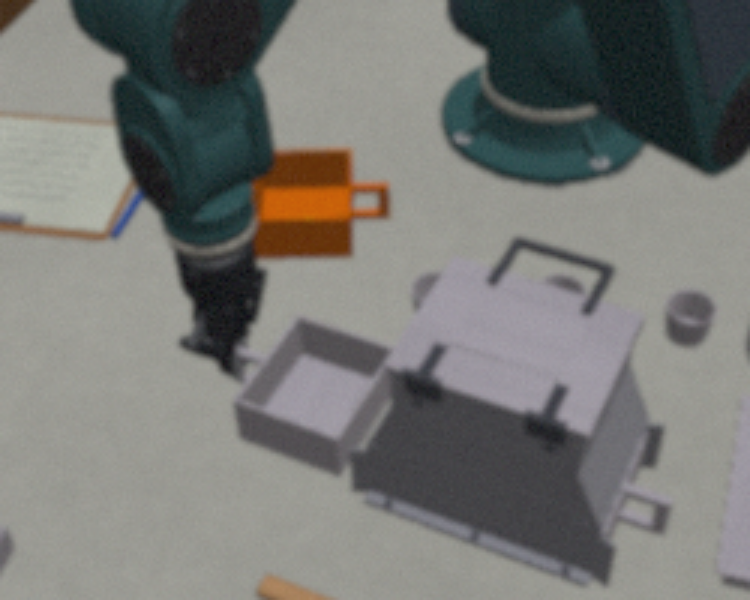

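The pan is held (handle in the fingers at (235,355)) and square to the bay mouth: about 1 mm off in x_box, yaw equal. Slide it in.

```bash
python3 -m inch '[[[0.0005,0.0129,0,0,0],[0.0018,0.0129,0,0,0],[0.0018,0.0129,0,0,0],[0.0018,0.0129,0,0,0],[0.0018,0.0129,0,0,0]]]';python3 -m inch '[[[0.0018,0.0129,0,0,0],[0.0018,0.0129,0,0,0],[0.0018,0.0129,0,0,0],[0.0018,0.0129,0,0,0],[0,0,0,0,0]]]'
```

```text
t: 4.25
eef_pos: [0.5639, -0.1416, 0.0959]
tcp_rot: [[0.99, -0.0, 0.142], [-0.142, 0.0, 0.99], [-0.0, -1.0, 0.0]]
force: [-0.4, 0.1, -4.5]
grip_width: 0.0092
t: 4.67
eef_pos: [0.5711, -0.089, 0.0959]
tcp_rot: [[0.99, -0.0, 0.141], [-0.141, 0.001, 0.99], [-0.0, -1.0, 0.001]]
force: [-0.0, 0.2, -2.8]
grip_width: 0.0091
```

```bash
python3 -m inch '[[[0.0011,0.0079,0,0,0],[0.0011,0.0079,0,0,0],[0.0009,0.0069,0,0,0],[0,0,0,0,0]]]';python3 -m inch '[[[0.0003,0.002,0,0,0],[0.0003,0.002,0,0,0],[0.0003,0.002,0,0,0],[0.0001,0.001,0,0,0],[0,0,0,0,0]]]'
```

```text
t: 5.0
eef_pos: [0.5741, -0.0677, 0.0959]
tcp_rot: [[0.99, -0.0, 0.142], [-0.142, 0.0, 0.99], [-0.0, -1.0, 0.0]]
force: [0.8, -0.3, -3.9]
grip_width: 0.0092
t: 5.42
eef_pos: [0.5751, -0.0619, 0.0959]
tcp_rot: [[0.99, 0.0, 0.143], [-0.143, -0.0, 0.99], [0.0, -1.0, -0.0]]
force: [0.3, -0.2, -2.8]
grip_width: 0.009
```

```bash
python3 -m inch '[[[0.0002,0.0015,0,0,0],[0,0,0,0,0]]]';python3 -m inch '[[[0.0002,0.0015,0,0,0],[0,0,0,0,0]]]'
```

```text
t: 5.58
eef_pos: [0.5752, -0.0616, 0.0959]
tcp_rot: [[0.99, -0.0, 0.144], [-0.144, -0.003, 0.99], [-0.0, -1.0, -0.003]]
force: [-1.6, -11.4, -3.9]
grip_width: 0.0089
t: 5.75
eef_pos: [0.5752, -0.0614, 0.0959]
tcp_rot: [[0.989, -0.001, 0.145], [-0.145, -0.006, 0.989], [-0.0, -1.0, -0.006]]
force: [-4.0, -22.6, -3.9]
grip_width: 0.009
```

Firm contact at y_box = -158, where about -159 was expected for fully home. The gripper body still has about 5 mm to the casing. Relax, release, rise and check.

```bash
python3 -m inch '[[[-0.0003,-0.002,0,0,0],[0,0,0,0,0.6],[0,0,0,0,0.6],[0,0,0,0,0.6],[0,0,0,0,0.6],[0,0,0,0,0.6],[0,0,0,0,0.6]]]'; python3 -m inch '[[[-0.002,-0.012,0.03,0,0.6],[-0.002,-0.012,0.035,0,0.6],[-0.002,-0.012,0.04,0,0.6],[-0.005,-0.03,0.04,0,0.6],[-0.01,-0.03,0.04,0,0.6],[-0.02,-0.03,0.04,0,0.6],[-0.02,-0.02,0.03,0,0.6],[-0.02,-0.02,0,0,0.6],[0,0,0,0,0.6]]]'
python3 - <<'E'
from h import *
for n in('top','scene'):
    f=grab(n);P=cloud(f);z=P[...,2]
    B=np.array([.598,.095]);c,s=np.cos(np.radians(-7.9)),np.sin(np.radians(-7.9))
    d=P[...,:2]-B;X=d@[c,s];Y=d@[-s,c]
    m=(z>.03)&(z<.065)&(Y<-.118)&(Y>-.19)&(abs(X)<.03);q=np.c_[X[m],Y[m],z[m]]
    print(n,len(q),np.round(np.percentile(q,[2,50,98],axis=0),4).tolist() if len(q) else '')
    m=(z>.19)&(z<.215)&(X<-.105)&(X>-.13)&(abs(Y)<.06);q=np.c_[X[m],Y[m],z[m]];print('bar',len(q),np.round(q.mean(0),4),np.round(np.percentile(q,[2,98],axis=0),4).tolist())
    cv2.imwrite('pics/%s4.png'%n,cv2.resize(f['img'][120:280,180:420] if n=='top' else f['img'][140:300,180:420],None,fx=3.2,fy=3.2)[...,::-1])
E
```

```text
t: 6.33
eef_pos: [0.5752, -0.0607, 0.0959]
tcp_rot: [[0.99, 0.0, 0.142], [-0.142, 0.0, 0.99], [0.0, -1.0, 0.0]]
force: [-0.6, 0.1, -0.1]
grip_width: 0.0514
t: 7.08
eef_pos: [0.4995, -0.2121, 0.3295]
tcp_rot: [[0.989, 0.002, 0.145], [-0.145, -0.002, 0.989], [0.003, -1.0, -0.002]]
force: [-0.0, -0.0, -0.4]
grip_width: 0.051
top 51 [[-0.0115, -0.1612, 0.0328], [-0.0008, -0.14, 0.0556], [0.0092, -0.1183, 0.0627]]
bar 118 [-0.1157 -0.      0.2065] [[-0.121, -0.0491, 0.201], [-0.1069, 0.0471, 0.2126]]
scene 64 [[-0.0058, -0.1594, 0.0306], [0.0023, -0.1479, 0.0518], [0.0056, -0.1261, 0.0563]]
bar 129 [-0.1143  0.0018  0.2028] [[-0.1214, -0.0457, 0.1972], [-0.1073, 0.049, 0.207]]
```

View pics/scene4.png

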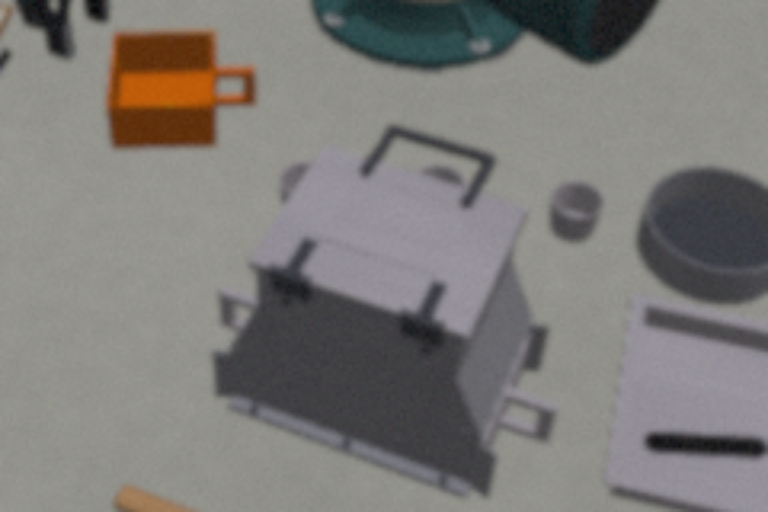

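The pan is fully in. Its handle's outer face is at y_box about -160 to -161 mm, against 162 expected within measurement error, and it mirrors the fixed left pan at (525,410). The lid is shut, with its bar at (440,140). Next is the bar at world (0.483, 0.111), z about 0.202: jaws open 33 mm, so the inner finger fits the 38 mm gap.

```bash
python3 -m inch '[[[-0.0016,0.0323,0,0,0.39],[-0.0016,0.0323,0,0,0.39],[-0.0016,0.0323,0,0,0.39],[-0.0016,0.0323,0,0,0.39],[-0.0016,0.0323,0,0,0.39],[-0.0016,0.0323,0,0,0.39],[-0.0016,0.0323,0,0,0.39],[-0.0016,0.0323,0,0,0.39],[-0.0016,0.0323,0,0,0.39],[-0.0016,0.0323,0,0,0.39]]]' 50;python3 -m inch '[[[0,0,0,0,0.39],[0,0,0,0,0.39],[0,0,0,0,0.39]]]'
python3 - <<'E'
from h import *
f=grab('scene');cv2.imwrite('pics/scene5.png',cv2.resize(f['img'][100:260,210:410],None,fx=3.7,fy=3.7)[...,::-1])
E
```

```text
t: 8.02
eef_pos: [0.4849, 0.1162, 0.327]
tcp_rot: [[0.99, -0.001, 0.141], [-0.141, 0.0, 0.99], [-0.001, -1.0, 0.0]]
force: [0.2, -1.0, 0.1]
grip_width: 0.0335
t: 8.27
eef_pos: [0.4853, 0.1142, 0.3271]
tcp_rot: [[0.99, -0.001, 0.141], [-0.141, -0.0, 0.99], [-0.001, -1.0, -0.0]]
force: [-0.1, 0.1, 0.3]
grip_width: 0.0331
```

View pics/scene5.png

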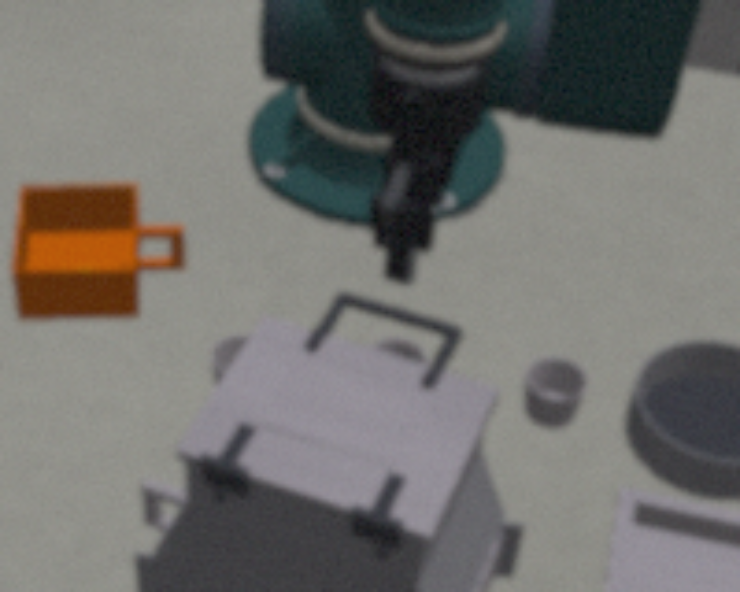

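Fingers at (400,265), above the bar's middle at (400,312). Shift by (-2, -3) mm, descend 64 mm and pinch.

```bash
python3 -m inch '[[[-0.002,-0.003,-0.02,0,0.39],[0,0,-0.02,0,0.39],[0,0,-0.014,0,0.39],[0,0,-0.01,0,0.39],[0,0,0,0,0.39]]]' 50;python3 -m inch '[[[0,0,0,0,0],[0,0,0,0,0],[0,0,0,0,0],[0,0,0,0,0],[0,0,0,0,0],[0,0,0,0,0]]]'
```

```text
t: 8.73
eef_pos: [0.4828, 0.1096, 0.2617]
tcp_rot: [[0.99, -0.003, 0.144], [-0.144, -0.0, 0.99], [-0.003, -1.0, -0.001]]
force: [-0.1, -0.9, -0.0]
grip_width: 0.0334
t: 9.23
eef_pos: [0.4819, 0.1104, 0.2641]
tcp_rot: [[0.99, -0.002, 0.143], [-0.143, -0.0, 0.99], [-0.002, -1.0, -0.0]]
force: [-11.8, -0.6, 7.0]
grip_width: 0.0077
```

```bash
python3 -m inch '[[[-0.001,0,0,0,0],[0,0,0,0,0],[0,0,0,0,0]]]';python3 -m inch '[[[0.0002,0,0.008,0,0],[0.0005,0,0.0088,0,0],[0,0,0,0,0]]]'
python3 - <<'E'
import numpy as np
t=np.radians(np.arange(5,51,5));x=193*(1-np.cos(t));z=193*np.sin(t)
print(np.round(np.c_[np.degrees(t),np.diff(x,prepend=0)*.9905,np.diff(x,prepend=0)*-.1375,np.diff(z,prepend=0)],2))
E
```

```text
t: 9.48
eef_pos: [0.4818, 0.1104, 0.2642]
tcp_rot: [[0.99, -0.001, 0.143], [-0.143, -0.0, 0.99], [-0.001, -1.0, -0.0]]
force: [-7.3, -1.6, 3.9]
grip_width: 0.0079
t: 9.73
eef_pos: [0.4826, 0.1103, 0.2822]
tcp_rot: [[0.99, -0.001, 0.143], [-0.143, -0.0, 0.99], [-0.0, -1.0, -0.001]]
force: [-8.1, -2.1, -1.7]
grip_width: 0.0075
[[ 5.    0.73 -0.1  16.82]
 [10.    2.18 -0.3  16.69]
 [15.    3.61 -0.5  16.44]
 [20.    5.01 -0.7  16.06]
 [25.    6.38 -0.89 15.56]
 [30.    7.7  -1.07 14.93]
 [35.    8.96 -1.24 14.2 ]
 [40.   10.15 -1.41 13.36]
 [45.   11.27 -1.56 12.41]
 [50.   12.3  -1.71 11.37]]
```

```bash
python3 -m inch '[[[0.0009,-0.0001,0.0084,0,0],[0.0012,-0.0002,0.0083,0,0],[0.0016,-0.0002,0.0082,0,0],[0.002,-0.0003,0.0082,0,0],[0,0,0,0,0],[0,0,0,0,0]]]' 60
cat >> h.py <<'E'
def lid(n='scene'):
    f=grab(n);P=cloud(f);B=np.array([.598,.095]);c,s=np.cos(np.radians(-7.9)),np.sin(np.radians(-7.9))
    d=P[...,:2]-B;X=d@[c,s];Y=d@[-s,c];Z=P[...,2]
    m=(abs(Y)<.088)&(abs(Y)>.052)&(X<.05)&(X>-.075)&(Z>.2)&(Z<.42)
    x,z=X[m],Z[m]
    for _ in range(5):
        a,b=np.polyfit(x,z,1);k=abs(z-a*x-b)<.008;x,z=x[k],z[k]
    print(n,'lid deg',np.degrees(np.arctan(-a)).round(2),'n',len(x),'z at hinge',round(a*.076+b,4),'scatter',np.std(z-a*x-b).round(4)); return f
E
python3 -c "
from h import *
lid('scene');lid('top')"
```

```text
t: 10.23
eef_pos: [0.4881, 0.1096, 0.3147]
tcp_rot: [[0.99, -0.001, 0.143], [-0.143, -0.0, 0.99], [-0.001, -1.0, -0.0]]
force: [-10.2, -1.4, 0.4]
grip_width: 0.0075
scene lid deg 14.68 n 1157 z at hinge 0.2017 scatter 0.0016
top lid deg 14.35 n 439 z at hinge 0.2044 scatter 0.0027
```

The lid follows: 14.5° measured against 15° commanded. Continue along the arc, taking out about 1 mm of x preload.

```bash
python3 -m inch '[[[0.0018,-0.0003,0.0081,0,0],[0.0022,-0.0004,0.008,0,0],[0.003,-0.0004,0.0078,0,0],[0.0034,-0.0005,0.0078,0,0],[0.0037,-0.0005,0.0075,0,0],[0.004,-0.0005,0.0074,0,0],[0.0043,-0.0006,0.0072,0,0],[0.0046,-0.0006,0.007,0,0],[0,0,0,0,0],[0,0,0,0,0]]]'; python3 -c "
from h import *
lid('scene');lid('top')"
```

```text
t: 11.17
eef_pos: [0.5152, 0.1058, 0.376]
tcp_rot: [[0.99, -0.0, 0.143], [-0.143, -0.0, 0.99], [-0.0, -1.0, -0.0]]
force: [-12.1, -3.2, 3.9]
grip_width: 0.007
scene lid deg 34.16 n 1313 z at hinge 0.2021 scatter 0.002
top lid deg 32.17 n 251 z at hinge 0.208 scatter 0.0022
```

Run:
```python
from h import *
f=load('scene');cv2.imwrite('pics/scene6.png',cv2.resize(f['img'][70:220,220:400],None,fx=4,fy=4,interpolation=cv2.INTER_CUBIC)[...,::-1])
```

```text
(no output)
```

View pics/scene6.png

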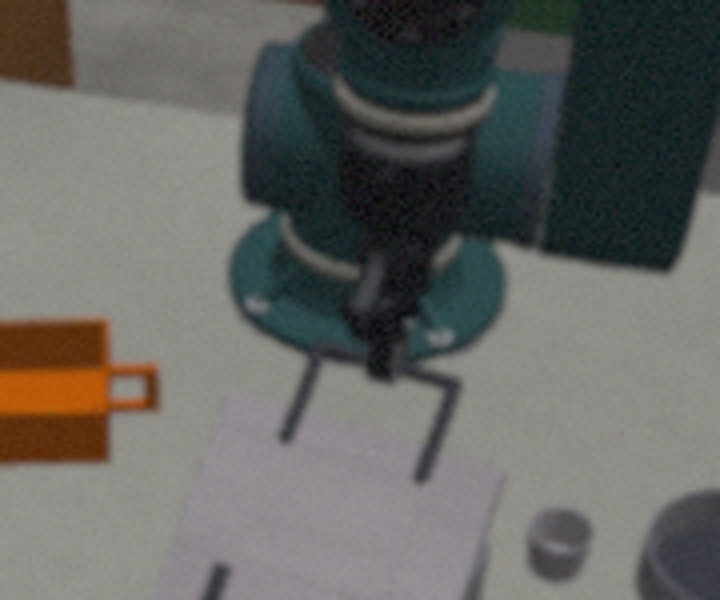

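The fingertips at (385,370) hold the bar very near their ends, and the numbers suggest about 3 mm of slip. I'll lower the lid along the same arc, then regrasp deeper.

```bash
python3 -m inch '[[[-0.0046,0.0006,-0.007,0,0],[-0.0043,0.0006,-0.0072,0,0],[-0.004,0.0005,-0.0074,0,0],[-0.0037,0.0005,-0.0075,0,0],[-0.0034,0.0005,-0.0078,0,0],[-0.003,0.0004,-0.0078,0,0],[-0.0026,0.0004,-0.008,0,0],[-0.0023,0.0003,-0.0081,0,0]]]' 60; python3 -m inch '[[[-0.002,0.0003,-0.0082,0,0],[-0.0016,0.0002,-0.0082,0,0],[-0.0012,0.0002,-0.0083,0,0],[-0.0009,0.0001,-0.0084,0,0],[-0.0005,0,-0.0078,0,0],[-0.0001,0,-0.005,0,0],[0,0,0,0,0]]]'; python3 -c "
from h import *
lid('scene')"
```

```text
t: 11.93
eef_pos: [0.4879, 0.1096, 0.3146]
tcp_rot: [[0.99, 0.001, 0.143], [-0.143, -0.001, 0.99], [0.001, -1.0, -0.0]]
force: [-5.9, -2.7, 0.3]
grip_width: 0.0075
t: 12.52
eef_pos: [0.4817, 0.1104, 0.2678]
tcp_rot: [[0.99, -0.0, 0.143], [-0.143, -0.0, 0.99], [-0.0, -1.0, -0.0]]
force: [-3.7, -3.4, -1.9]
grip_width: 0.0073
scene lid deg 0.46 n 917 z at hinge 0.2019 scatter 0.0012
```

```bash
python3 -m inch '[[[0,0,0,0,0.39],[0,0,0,0,0.39],[0,0,0,0,0.39],[0,0,0,0,0.39],[0,0,-0.006,0,0.39],[0,0,-0.006,0,0.39],[0,0,0,0,0.39]]]' 70; python3 -m inch '[[[0,0,0,0,0],[0,0,0,0,0],[0,0,0,0,0],[0,0,0,0,0],[0,0,0,0,0],[0,0,0,0,0],[0,0,0,0,0]]]'
```

```text
t: 13.15
eef_pos: [0.4812, 0.1106, 0.2543]
tcp_rot: [[0.99, -0.002, 0.143], [-0.143, -0.0, 0.99], [-0.001, -1.0, -0.0]]
force: [-0.4, 0.5, 0.1]
grip_width: 0.0334
t: 13.73
eef_pos: [0.4816, 0.1106, 0.2556]
tcp_rot: [[0.99, 0.0, 0.142], [-0.142, -0.0, 0.99], [0.0, -1.0, 0.0]]
force: [0.3, -0.8, 0.2]
grip_width: 0.0073
```

```bash
python3 -m inch '[[[0.0002,0,0.0084,0,0],[0.0005,-0.0001,0.0084,0,0],[0.0009,-0.0001,0.0084,0,0],[0.0012,-0.0002,0.0083,0,0],[0.0016,-0.0002,0.0082,0,0],[0.002,-0.0003,0.0082,0,0],[0.0023,-0.0003,0.0081,0,0],[0.0027,-0.0004,0.008,0,0],[0,0,0,0,0],[0,0,0,0,0]]]'; python3 -c "
from h import *
lid('scene')"
```

```text
t: 14.57
eef_pos: [0.4927, 0.109, 0.3216]
tcp_rot: [[0.99, -0.001, 0.142], [-0.142, 0.0, 0.99], [-0.001, -1.0, 0.0]]
force: [-3.7, 0.1, -1.9]
grip_width: 0.0075
scene lid deg 19.34 n 1205 z at hinge 0.2018 scatter 0.0017
```

```bash
python3 -m inch '[[[0.003,-0.0004,0.0078,0,0],[0.0034,-0.0005,0.0078,0,0],[0.0037,-0.0005,0.0075,0,0],[0.004,-0.0005,0.0074,0,0],[0.0043,-0.0006,0.0072,0,0],[0.0046,-0.0006,0.007,0,0],[0.005,-0.0007,0.0068,0,0],[0.0052,-0.0007,0.0066,0,0],[0,0,0,0,0],[0,0,0,0,0]]]'; python3 -c "
from h import *
lid('scene')"
```

```text
t: 15.45
eef_pos: [0.5245, 0.1047, 0.38]
tcp_rot: [[0.99, -0.003, 0.142], [-0.142, 0.0, 0.99], [-0.003, -1.0, -0.0]]
force: [-16.9, 0.7, 10.7]
grip_width: 0.0074
scene lid deg 38.64 n 1322 z at hinge 0.2024 scatter 0.0021
```

The residual force is radial, a slight inward preload. Continue with about 2 mm taken off it.

```bash
python3 -m inch '[[[0.003,-0.0005,0.0055,0,0],[0.0035,-0.0005,0.0052,0,0],[0.0042,-0.0005,0.005,0,0],[0.0042,-0.0006,0.0045,0,0],[0.0044,-0.0006,0.0041,0,0],[0.0044,-0.0006,0.0038,0,0],[0,0,0,0,0],[0,0,0,0,0]]]'; python3 -c "
from h import *
lid('scene');lid('top')"
```

```text
t: 16.17
eef_pos: [0.5502, 0.1011, 0.4076]
tcp_rot: [[0.99, -0.0, 0.143], [-0.143, -0.0, 0.99], [-0.0, -1.0, -0.0]]
force: [2.6, -2.2, -7.4]
grip_width: 0.0076
scene lid deg 50.03 n 1293 z at hinge 0.2022 scatter 0.0024
top lid deg 48.03 n 58 z at hinge 0.2103 scatter 0.0019
```

```bash
python3 -m inch '[[[0,0,0,0,0],[0,0,0,0,0],[0,0,0,0,0],[0,0,0,0,0]]]'
python3 - <<'E'
from h import *
for n in('scene','top'):
    f=grab(n);P=cloud(f);B=np.array([.598,.095]);c,s=np.cos(np.radians(-7.9)),np.sin(np.radians(-7.9))
    d=P[...,:2]-B;X=d@[c,s];Y=d@[-s,c];Z=P[...,2]
    a=np.radians(50);u=(.076-X)*np.cos(a)+(Z-.2015)*np.sin(a);v=-(.076-X)*np.sin(a)+(Z-.2015)*np.cos(a)
    m=(abs(Y)<.088)&(u>.02)&(u<.14)&(abs(v)<.012)&(abs(Y)>(.05 if n=='scene' else .0))
    q=np.c_[u[m],v[m]];print(n,len(q))
    for _ in range(4):
        k=q.mean(0);e=np.linalg.svd(q-k,full_matrices=False)[2];q=q[abs((q-k)@e[1])<.006]
    print(' TLS angle',50+np.degrees(np.arctan(e[0][1]/e[0][0])),'offset at u=0',k[1]-k[0]*e[0][1]/e[0][0])
    m=(abs(Y)<.052)&(abs(Y)>.015)&(u>.18)&(u<.205)&(abs(v)<.02);x,z=X[m],Z[m]
    if m.sum()>5: print(' bar',m.sum(),x.mean(),z.mean(),'angle',np.degrees(np.arctan2(z.mean()-.2015,.076-x.mean())))
    cv2.imwrite('pics/%s7.png'%n,f['img'][...,::-1])
E
```

```text
t: 16.6
eef_pos: [0.5499, 0.1011, 0.4074]
tcp_rot: [[0.99, -0.0, 0.143], [-0.143, -0.0, 0.99], [-0.0, -1.0, -0.0]]
force: [4.4, -1.8, -10.6]
grip_width: 0.0073
scene 1509
 TLS angle 49.845861395941455 offset at u=0 0.0005913821060826057
 bar 143 -0.04422850602251062 0.3493524208348537 angle 50.883176399317954
top 197
 TLS angle 49.953544258728776 offset at u=0 0.0028667682639295735
```

View pics/scene7.png

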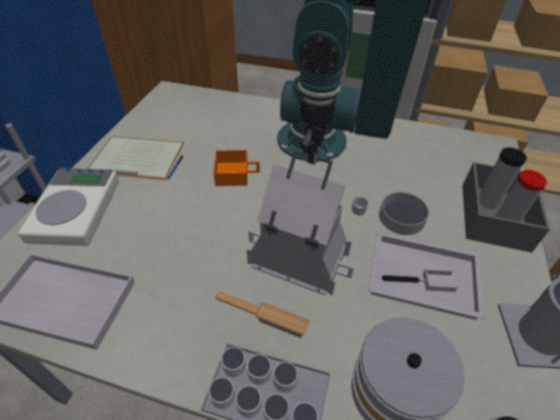

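The lid is open with the bar held at (313,150). The pan handle shows at (252,235), and the bystanders stand where they did. Lid angle by three readings: 49.8°, 50.0° and 50.9°. Ease the small radial pull and check it stays steady.

```bash
python3 -m inch '[[[0.0006,0,-0.0007,0,0],[0,0,0,0,0],[0,0,0,0,0],[0,0,0,0,0],[0,0,0,0,0],[0,0,0,0,0],[0,0,0,0,0],[0,0,0,0,0],[0,0,0,0,0],[0,0,0,0,0]]]';python3 -c "
from h import *
lid('scene')
f=grab('top');P=cloud(f);B=np.array([.598,.095]);c,s=np.cos(np.radians(-7.9)),np.sin(np.radians(-7.9))
d=P[...,:2]-B;X=d@[c,s];Y=d@[-s,c];z=P[...,2]
m=(z>.03)&(z<.065)&(Y<-.118)&(Y>-.19)&(abs(X)<.03);print('pan handle end',m.sum(),np.percentile(Y[m],[2,50]))"
```

```text
t: 17.53
eef_pos: [0.55, 0.1012, 0.4073]
tcp_rot: [[0.99, -0.0, 0.142], [-0.142, -0.0, 0.99], [-0.0, -1.0, -0.0]]
force: [-4.8, -2.7, 0.2]
grip_width: 0.0073
scene lid deg 49.9 n 1295 z at hinge 0.2022 scatter 0.0024
pan handle end 50 [-0.16076043 -0.13887751]
```

```bash
python3 -m inch '[[[0,0,0,0,0],[0,0,0,0,0],[0,0,0,0,0],[0,0,0,0,0],[0,0,0,0,0],[0,0,0,0,0],[0,0,0,0,0],[0,0,0,0,0],[0,0,0,0,0],[0,0,0,0,0]]]';python3 -c "
from h import *
lid('scene')"
```

```text
t: 18.47
eef_pos: [0.55, 0.1012, 0.4073]
tcp_rot: [[0.99, -0.0, 0.142], [-0.142, -0.0, 0.99], [-0.0, -1.0, -0.0]]
force: [-4.2, -3.2, -0.0]
grip_width: 0.007
scene lid deg 49.64 n 1289 z at hinge 0.2028 scatter 0.0025
```

Steady at 50° within measurement. Hand in.

```bash
python3 -c "
from plant import manip
print(manip.hand_in()); print(manip.get_state()['t'])"
```

```text
the job is handed in; nothing more can be done
None
the job is handed in; nothing more can be done
```

I slid the grey pan fully home with the lid shut, then lifted the lid to 50° by its bar. I handed in at about 18.5 s with the fingers still holding it; no verdict was reported.

- **Pan:** it met the end stop with about 23 N of contact force. Afterwards the handle's outer end read about 160–161 mm from the box's middle, against 162 mm expected when home, and that had not changed at the end.
- **Lid angle:** the scene camera gave 49.6–50.0°, and the top camera's line fit gave 50.0°. The readings that disagreed were 50.9° from the bar's position and 48.0° from a coarse top-camera fit on only 58 points.
- **Steadiness:** the arm pose did not change over the last second before handing in, with the wrist force around 5 N. The scene reading drifted from 49.9° to 49.6° and the grip width from 7.3 to 7.0 mm over that second, which I took as measurement noise.
- **Regrasp:** the first pinch held the bar too near the fingertips. At about 35° I lowered the lid shut again, regrasped deeper and lifted it afresh.
- **Other objects:** in the last full picture everything else visible on the bench looked where it had been at the start. I judged this by eye and did not measure each item.

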